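# Hold a printing block home in the registration corner

## Robot

A 7-joint arm with a two-finger parallel gripper is mounted at the origin on the work surface. World frame = base frame: x ahead of the robot, y to its left, z up, the work surface at z = 0. Lengths are in m, angles in rad, forces in N, time in s.
With the tool pointing down it reaches from about 0.425 to 0.95 m from the base axis. Payload 4.7 kg.
Tool frame: the origin (TCP) lies at the very end of the fingers, on their centre line; the grasp point (between the pads) lies 19 mm behind it (arm.hold_point_z is the distance from the TCP to the grasp point, in m); x points along the fingers, y is the direction in which the jaws open and shut, and the axes are right-handed (so a half turn about x gives the same grasp; the last joint's range is limited). The gripper opens to 85 mm and grips with 20 to 120 N. Pads are 22 mm wide; open, the fingers measure 114 mm over their backs; the gripper's body (76 mm by 85 mm) begins 54 mm behind the grasp point. The pads swing forward as they close: fully open they stand 13 mm farther back than shut.
Start: joints at [-1.285, 0.469, -0.049, 1.532, 0.024, 1.141, -0.082], TCP at [0.209, 0.642, 0.231] pointing down, gripper open.
Joint ranges: [-2.59, 2.59], [-0.33, 1.99], [-1.39, 1.29], [0.1, 2.45], [-1.04, 4.18], [0.21, 1.99], [-2.66, 2.66]. Speed limits (rad/s): [2.57, 2.57, 3.14, 3.14, 3.14, 3.14, 3.14].

## Interface

Orientations are given as a rotation vector (axis times angle).
In Python, from cell import arm, claw, inverse_kinematics, sensors, eyes, order gives the robot as it stands. Calls block until the motion is done:
- arm.move_ptp(position, orientation): joint-space move of the TCP to a pose.
- arm.movel(position, frame=None, velocity=0.15, contact_N=None): straight line of the TCP; frame=None keeps the orientation; velocity is the mean speed in m/s. With contact_N (N) it stops when the force on the tool has changed by that much, and returns True; else False.
- arm.set_joints(angles): joint-space move.
- claw.open_jaws() and claw.grasp(strength=None): open the fingers fully, or close them until they stop; strength is the grip in N (None keeps the last).
- arm.dwell(seconds).
- inverse_kinematics(position, orientation): joint angles nearest the present ones, or None.
- sensors.observe(): the state.
- eyes.capture(name): name is "scene" or "top" or "wrist"; returns the picture (480x640x3 uint8, red, green, blue); there is no depth.
- eyes.get_calibration(name): a dict with "fovy" (degrees; the focal length in pixels is half the picture's height over the tangent of half this angle, whatever the lens; pixels are square), "cx", "cy" (the principal point, pixels), "R" (3x3) and "t" (3): a world point X has camera coordinates R X + t. Camera axes: x right, y down, z forward; pixel columns grow to the right and rows downward; lengths in m; the calibration is good to about 2 mm. A picture is of the moment at which its call begins: read the wrist's pose just before it. get_calibration takes no time and is no camera call; for the wrist camera it gives the pose at the moment of the call.
A pose or a line that the arm cannot do raises arm.IKError and nothing moves.
- order.job_done(): hands the job in, once; it reports no verdict.
The state is a dict: "time_s": time; "joints": joint angles; "dq": joint speeds; "effort": joint torques, N m; "tcp_pos": TCP position; "tcp_rot": TCP orientation; "wrist_force": force on the tool from outside, world axes, zero at the start; "moment": the same for the moment, N m; "width": finger opening in m.
Only numpy, scipy, OpenCV 4.12 (cv2) and the standard library are available. Lean on these libraries where they do the work, as an engineer would, in place of code of your own. Each camera call takes 0.05 s, during which the arm holds its last target. There are 200 camera calls.

## Task

Before the run is printed, the printer wants to prick the register marks around the oblong printing block. Pick it up by its handle (do not drop it), set it face down on the registration board with a long side along the long fence, slide it into the corner so that it bears flush and firmly on both fences at once, without ramming them, and leave every other thing where it is. Finish while still holding: keep your grip on the handle and keep the block pressed into the corner, flat on the board.

Things in the scene. Friction and masses are not known exactly. Their poses are not given: they have to be found in the camera images.
- oblong_centre (a point): The oblong printing block, dark wood, loose, up to 0.35 kg; plan 96 x 68 mm, 80 mm tall (the like blocks are square and round). Point: its centre, 40 mm above the carved face, which is underneath. x along the long side, z up. From the face up: relief 0-6 mm, body with upright sides 6-34, handle waist 34-46, handle grip 46-80. Starts face down on the table, any yaw; either end may go to the corner.
- oblong_grip (a point): Middle of the handle grip of the oblong block, 63 mm above its carved face and on its middle line. The grip is a wooden bar 72 mm long (along the block's x), 24 mm wide (y), 34 mm tall (from 46 to 80 mm above the face): pinch it across its width from above; fingertips must stay above the body's top at 34 mm.
- oblong_face (a point): Middle of the carved (under) face of the oblong block; axes as the block's. When home it lies 34 mm from the long fence's face, 48 mm from the short fence's face and at the height of the board's top.
- oblong: The oblong block itself, origin at the middle of its carved face (see the points).
- corner (a point): Where the inner faces of the two fences meet, on top of the registration board: waxed plywood (slippery, friction about 0.25), 270 x 290 x 18 mm, fixed to the table; far right corner. Axes: long fence's face is x = 0 and it runs along +y; short fence's face is y = 0 and it runs along -x; z up. The block belongs at x < 0, y > 0: home is its middle at x = -34 mm, y = +48 mm, long side along y.
- long_fence: Rigid waxed hardwood batten screwed on the board's far edge, 260 mm long, 22 mm wide, standing 24 mm above the board. Origin: middle of its underside; its length is along its y.
- short_fence: Rigid waxed hardwood batten screwed on the board's right edge, 150 mm long, 22 mm wide, standing 24 mm above the board. Origin: middle of its underside; its length is along its x.
- square_centre (a point): Bystander: square printing block 66 x 66 mm, with a like handle, 80 mm tall; point at its centre, 40 mm up.
- round_centre (a point): Bystander: round printing block, 82 mm across, with a like handle, 80 mm tall; point at its centre, 40 mm up.
- awl: Bystander lying on the near left part of the board: awl with wooden handle 70 x 18 x 16 mm and a steel point, 125 mm in all; origin near its middle, on its underside; length along x.
- mallet: Bystander: wooden carver's mallet lying flat, 205 mm long, head 105 mm wide and 50 mm tall; origin on the handle at table height, head towards +x.
- brush: Bystander: wooden-backed brush 125 x 42 mm, 38 mm tall; origin under its centre.
- jar: Bystander: amber glass jar with white cap, 66 mm across, 85 mm tall; origin under its centre.
- try_square: Bystander: steel try square lying flat, blade 160 mm, wooden stock 100 mm, 14 mm tall; origin near its corner.
- border: Bystander: long narrow border block without a handle, 156 x 36 mm, 46 mm tall; origin under its centre.
There are look-alikes about, which are no part of the job. Leave any green look-alike of the oblong alone.

How it is judged:
On the way, in this order (a step that is already met when the one before it is completed fails the run):
1. the oblong block is lifted off the table by the handle (height (world z) of oblong_face above 0.022 m and contact force between the fingers and oblong above 1 N and contact force between oblong and table below 0.1 N), for 0.1 s.
2. it is pressed home in the corner against both fences and held (x of oblong_face in the frame of corner between -0.0375 and -0.03 m and y of oblong_face in the frame of corner between 0.044 and 0.0515 m and z of oblong_face in the frame of corner below 0.0025 m and angle between the x axis of oblong_face and the y axis of corner, either way round below 0.04 rad and angle between oblong_face's own z axis and vertical below 0.04 rad and contact force between oblong and long_fence above 1.5 N and contact force between oblong and short_fence above 1.5 N and contact force between the fingers and oblong above 8 N and linear speed of oblong below 0.02 m/s and distance between the grasp point and oblong_grip below 0.045 m), for 0.5 s.
At the end, for the whole second after the job is handed in: The oblong block is flat on the board (within 2.5 mm, 0.04 rad), long side along the long fence (0.04 rad), its sides within 3.5 mm of both fences and pressing each with over 1.5 N, at rest, the fingers still gripping its handle (over 8 N, within 45 mm of its middle) (all of step 2); the arm keeps its last pose, push and grip.
It fails at once if another thing was moved more than 25 mm (distance of any of square_centre, round_centre, awl, mallet, brush, jar, try_square, border from where it was at the start of the episode above 0.025 m).
It fails at once if the oblong block was let go in the air above the board's height (z of oblong_face in the frame of corner above 0.008 m and contact force between the fingers and oblong below 0.05 N).
It fails at once if a fence was rammed with more than 60 N (contact force between oblong and long_fence above 60 N or contact force between oblong and short_fence above 60 N).
It also fails if it takes over 56 s, if anything falls off the work surface, if the arm or the gripper's body presses on something with over 40 N, if the wrist force passes 120 N, or if a joint passes its speed limit or range.

## Working session

There is one attempt and no reset: what is moved stays moved. The work goes in short steps, each a Python script; the robot and the scene stay as the last script left them, time stands still between calls to the robot, and variables do not carry over. Pictures are saved under pics/ and viewed, about 8 in all and at most 12, crops included, and the job is handed in when it is done.

```bash
mkdir -p pics; ls; python3 - <<'E'
from cell import arm,eyes,sensors
import cv2,numpy as np
for n in("scene","top"):
    im=eyes.capture(n); cv2.imwrite(f"pics/{n}0.png",im[...,::-1])
    print(n,eyes.get_calibration(n))
s=sensors.observe();print(s)
E
```

```text
pics
scene {'fovy': 57.019369186014146, 'cx': 314.5879438816268, 'cy': 240.24773320437552, 'R': array([[ 0.54096646,  0.84103174,  0.0045723 ],
       [ 0.70451069, -0.45017098, -0.54864448],
       [-0.45936911,  0.30001949, -0.83604326]]), 't': array([-0.34822574, -0.31226003,  1.71744732])}
top {'fovy': 43.27874500682853, 'cx': 315.5408533852951, 'cy': 242.94765045326096, 'R': array([[ 6.06861164e-03, -9.99979687e-01,  1.94875821e-03],
       [-9.83090895e-01, -6.32276569e-03, -1.83009058e-01],
       [ 1.83017662e-01, -8.05195557e-04, -9.83109296e-01]]), 't': array([0.06829391, 0.54742943, 1.57260944])}
{'time_s': 0.1, 'joints': array([-1.28486792,  0.46938039, -0.04861821,  1.53356101,  0.02412024,
        1.14100221, -0.08234032]), 'dq': array([ 0.00012152, -0.00232848, -0.00049715, -0.00143155, -0.00036021,
       -0.00117196,  0.00134466]), 'effort': array([ 6.81081474e-04, -5.11516678e+01, -4.68793628e-02, -2.38390106e+01,
        1.07631146e-02,  4.33701280e-03, -6.73543525e-06]), 'tcp_pos': array([0.20883373, 0.64133658, 0.23035892]), 'tcp_rot': array([ 0.24569341,  1.55684733, -0.2484551 ]), 'wrist_force': array([-0.23917488, -0.08466647, -0.23749787]), 'moment': array([ 0.03203043, -0.00930784,  0.08810754]), 'width': 0.08509836996677653}
```

View pics/top0.png

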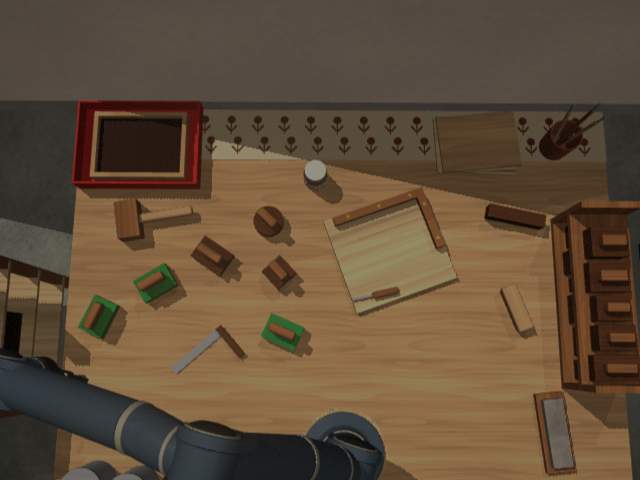

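View pics/scene0.png

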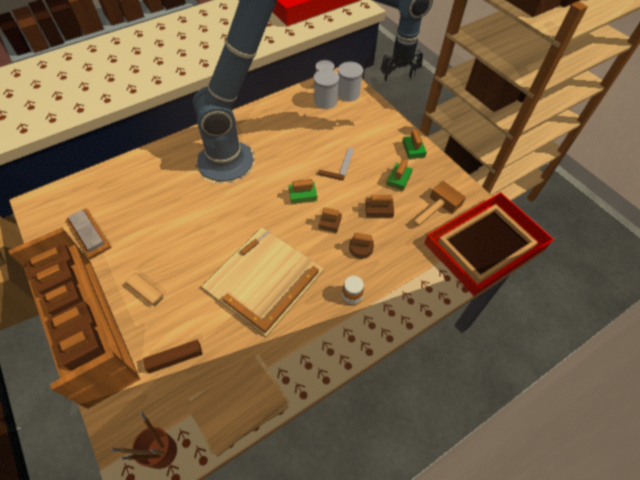

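The top picture shows three dark blocks: (213,256) oblong-looking, (279,273) square and (269,221) round. There are green look-alikes at (155,283), (99,317) and (284,332), and more blocks in the shelf at right. The dark oblong at (213,256) fits. The fence corner is at about (420,190). I'll confirm with enlarged crops.

```bash
cat > h.py <<'E'
import numpy as np,cv2
from cell import *
def cal(n):
    c=eyes.get_calibration(n);f=240/np.tan(np.radians(c["fovy"])/2)
    return f,c["cx"],c["cy"],np.array(c["R"]),np.array(c["t"])
def p2w(k,uv,z):
    f,cx,cy,R,t=k
    d=R.T@np.array([(uv[0]-cx)/f,(uv[1]-cy)/f,1]);o=-R.T@t
    return o+d*(z-o[2])/d[2]
def w2p(k,X):
    f,cx,cy,R,t=k
    c=R@np.asarray(X,float)+t
    return np.array([cx+f*c[0]/c[2],cy+f*c[1]/c[2]])
E
python3 - <<'E'
from h import *
im=cv2.imread("pics/top0.png")
a=cv2.resize(im[225:290,180:310],(780,390),interpolation=cv2.INTER_CUBIC)  # x6
b=im[180:320,315:465]
b=cv2.resize(b,(780,728),interpolation=cv2.INTER_CUBIC)
cv2.imwrite("pics/a.png",a)
cv2.imwrite("pics/b.png",cv2.resize(im[182:262,325:455],(780,480),interpolation=cv2.INTER_CUBIC))
k=cal("top")
for n,uv,z in[("obl",(213,256),.07),("corner",(417,199),.018),("sq",(279,273),.06),("rnd",(269,221),.06)]:print(n,p2w(k,uv,z))
E
```

```text
obl [0.506582   0.34207466 0.07      ]
corner [ 0.67893553 -0.20920255  0.018     ]
sq [0.46382857 0.167775   0.06      ]
rnd [0.60434287 0.19702633 0.06      ]
```

View pics/a.png

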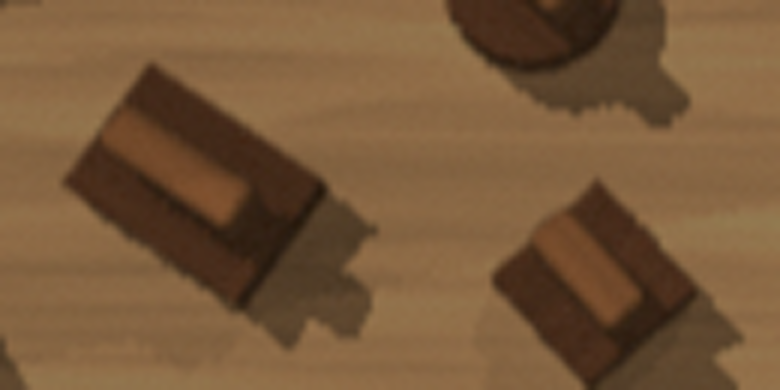

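View pics/b.png

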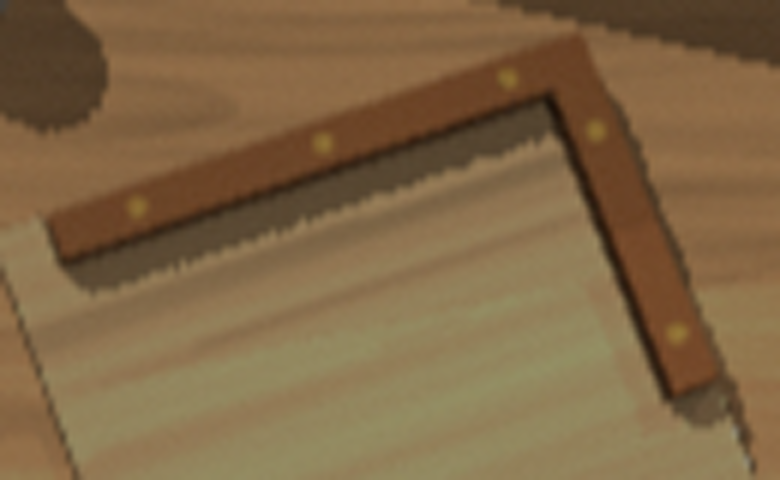

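Crop a shows the oblong at left: plain dark wood, clearly 96x68 in proportion, with body-top corners at crop (152,62), (325,187) and (65,182). The square block is at right and the round one above. Crop b shows the fences' inner top edges: corner (548,97), long end (65,262), short end (668,397).

```bash
cat >> h.py <<'E'
from scipy.spatial.transform import Rotation as Ro
def rv(a):  # tool down, jaw axis at world angle a
    c,s=np.cos(a),np.sin(a)
    return Ro.from_matrix(np.array([[0,0,-1],[c,s,0],[s,-c,0]]).T).as_rotvec()
E
python3 - <<'E'
from h import *
k=cal("top")
q=lambda u,v,ox,oy,z:p2w(k,((u+.5)/6-.5+ox,(v+.5)/6-.5+oy),z)[:2]
A=lambda v:np.degrees(np.arctan2(v[1],v[0]))
P=[q(u,v,180,225,.034) for u,v in((152,62),(325,187),(65,182))]
print("L",np.linalg.norm(P[1]-P[0]),A(P[1]-P[0]),"W",np.linalg.norm(P[2]-P[0]),A(P[2]-P[0]),"c",(P[1]+P[2])/2)
G=q(174,165,180,225,.08);print("grip",G)
C,L,S=[q(u,v,325,182,.042) for u,v in((548,97),(65,262),(668,397))]
print("corner",C,"long",np.linalg.norm(L-C),A(L-C),"short",np.linalg.norm(S-C),A(S-C))
c=(P[1]+P[2])/2; al=np.radians(A(P[1]-P[0]))
cw=cal("wrist");s=sensors.observe();Rt=Ro.from_rotvec(s["tcp_rot"]).as_matrix()
print("wristcam in tool",Rt.T@(-cw[3].T@cw[4]-s["tcp_pos"]),"axis",Rt.T@cw[3].T)
for a in(al+np.pi/2,al-np.pi/2):
    print(np.degrees(a),inverse_kinematics([*c,.26],rv(a)))
E
```

```text
L 0.0981813781543646 -125.36531464024205 W 0.06650549525526726 146.24558251305015 c [0.51425098 0.3507647 ]
grip [0.51529327 0.35234324]
corner [ 0.67611941 -0.20216409] long 0.2337945734439224 109.58936862023468 short 0.14754875309193388 -159.9754597068457
wristcam in tool [-0.14301553 -0.00113047 -0.06562695] axis [[-1.59299749e-03 -2.58510130e-01  9.66007234e-01]
 [ 9.99998266e-01 -1.34361410e-03  1.28949021e-03]
 [ 9.64594659e-04  9.66007613e-01  2.58511822e-01]]
-35.365314640242055 [-0.99324431  0.37596392  0.44124969  1.6517811  -0.17245179  1.1525493
 -1.12592111]
-215.36531464024205 [-0.54508853  0.36671928 -0.16212363  1.62407019  0.06328254  1.15593936
  1.80221405]
```

```bash
python3 - <<'E'
from h import *
import pickle
out={}
def look(n,xy,z,a):
    R=Ro.from_rotvec(rv(a)).as_matrix()
    # camera sits at -z tool offset 66mm, tilted 15deg toward +z tool; axis meets the height 0.05 there
    p=np.array([*xy,0])+R[:,2]*(.0656-(z+.143-.05)*np.tan(.2615)); p[2]=z
    arm.move_ptp(p,rv(a)); arm.dwell(.3)
    k=cal("wrist"); im=eyes.capture("wrist"); out[n]=k
    cv2.imwrite(f"pics/{n}.png",im[...,::-1]); s=sensors.observe(); print(n,s["time_s"],s["tcp_pos"],s["joints"].round(2))
    return k
a=np.radians(19.8);C=np.array([.676,-.202]);X=np.array([np.cos(a),np.sin(a)]);Y=np.array([-X[1],X[0]])
k=look("wc",C-.05*X+.07*Y,.25,a)
for q in((0,0),(0,.2),(-.13,0)): print(w2p(k,[*(C+q[0]*X+q[1]*Y),.042]))
k=look("wo",[.5147,.3515],.25,np.radians(-34.8))
print(w2p(k,[.5147,.3515,.08]))
pickle.dump(out,open("k.pkl","wb"))
E
```

```text
wc 3.475 [ 0.59641389 -0.1283208   0.25000035] [-0.45  0.43  0.82  1.71 -0.34  1.15  0.81]
[374.83165472 305.88723034]
[382.39236025  98.48694192]
[248.41987017 305.98656363]
wo 5.6583 [0.52989289 0.37261635 0.25006926] [-1.31  0.55  0.96  1.62 -0.48  1.22 -0.86]
[325.21831197 249.86264219]
```

View pics/wc.png

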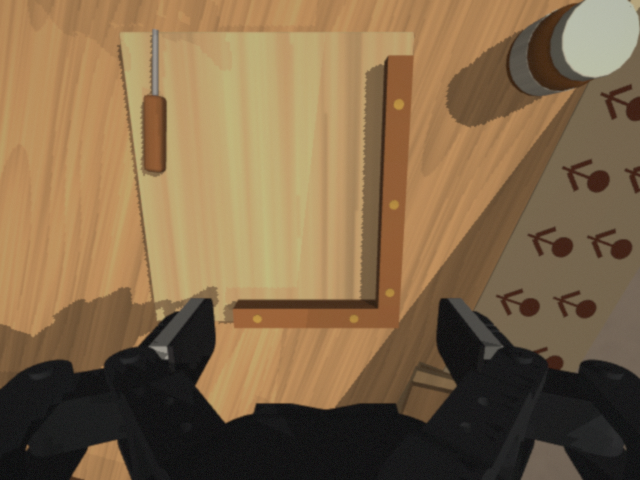

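View pics/wo.png

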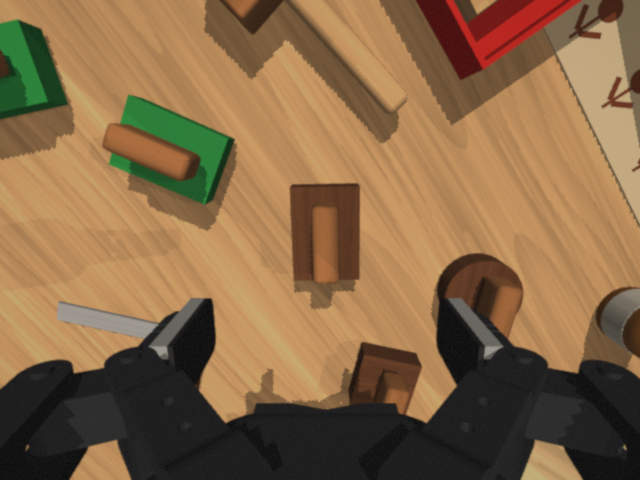

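The corner view puts the fence inner top corner at about (378,308), the long end at (388,57) and the short end at (235,309). The block view shows the oblong body top at (291,184), (358,183), (358,279), (294,279), with the grip top centred at about (325,244), nearly aligned with the jaws.

```bash
python3 - <<'E'
from h import *
import pickle
K=pickle.load(open("k.pkl","rb"))
A=lambda v:np.degrees(np.arctan2(v[1],v[0]))
C,L,S=[p2w(K["wc"],u,.042)[:2] for u in((378.3,308),(388,57),(235,309))]
print("corner",C,"long",np.linalg.norm(L-C),A(L-C),"short",np.linalg.norm(S-C),A(S-C))
k=K["wo"]
P=[p2w(k,u,.034)[:2] for u in((291,184.5),(358.5,183.5),(358,279),(294,279.5))]
print("body",np.mean(P,0),[ (np.linalg.norm(P[i]-P[i-1]).round(4),A(P[i]-P[i-1]).round(1)) for i in range(4)])
G=[p2w(k,u,.08)[:2] for u in((313,207),(337,207),(313,282),(337,282))]
print("grip",np.mean(G,0),np.linalg.norm(G[0]-G[1]),np.linalg.norm(G[0]-G[2]),A(G[2]-G[0]))
im=cv2.imread("pics/wo.png")[170:300,270:380]
cv2.imwrite("pics/wo2.png",cv2.resize(im,(507,599),interpolation=cv2.INTER_CUBIC))
E
```

```text
corner [ 0.68023677 -0.20298624] long 0.2360427030958641 109.82577202144425 short 0.14766889351776444 -159.8146282577293
body [0.51704217 0.35473   ] [(np.float64(0.0974), np.float64(55.5)), (np.float64(0.065), np.float64(-34.1)), (np.float64(0.0978), np.float64(-123.9)), (np.float64(0.066), np.float64(145.6))]
grip [0.51681514 0.35486418] 0.02048980222495156 0.06821753244067777 -125.4152727762538
```

```bash
python3 - <<'E'
from h import *
a=np.radians(-34.7);p=np.array([.517,.3545])
arm.move_ptp([*p,.17],rv(a))
print(arm.movel([*p,.048],velocity=.1,contact_N=10))
claw.grasp(70);arm.dwell(.3)
s=sensors.observe();print(s["time_s"],s["width"],s["wrist_force"],s["tcp_pos"])
arm.movel([*p,.10],velocity=.06);arm.dwell(.3)
s=sensors.observe();print(s["time_s"],s["width"],s["wrist_force"],s["moment"],s["tcp_pos"])
arm.movel([*p,.19],velocity=.12)
h=np.radians(20.0);X=np.array([np.cos(h),np.sin(h)]);Y=np.array([-X[1],X[0]])
C=np.array([.679,-.2028]);t=C-.064*X+.078*Y
for hh in(h,h+np.pi):print(inverse_kinematics([*t,.12],rv(hh)))
im=eyes.capture("wrist");cv2.imwrite("pics/held.png",im[...,::-1])
E
```

```text
False
8.3417 0.02298364376070128 [ 0.06606305 -0.54951572  3.73745482] [0.5173482  0.35456651 0.04829992]
9.6583 0.02311287768780875 [-0.26984766  0.17120598 -2.53750205] [0.01841889 0.04257295 0.05475352] [0.51692287 0.35439782 0.09974902]
[-0.30113479  0.55599882  0.67375478  1.82927847 -0.43121762  0.90730634
  0.91994629]
[-0.57159536  0.79318077  1.17766095  1.84251426 -0.82950784  1.10261623
 -1.86921372]
```

View pics/held.png

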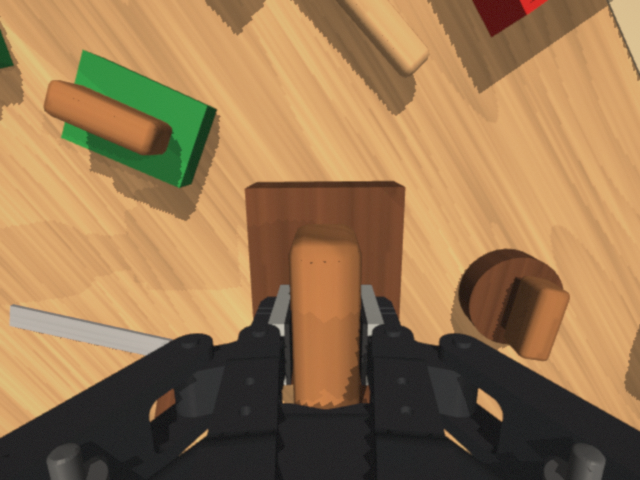

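The block is held squarely: its body edge is level at rows 183-184 and the width is 23 mm. Next I carry it over and set it down 25-30 mm clear of both fences.

```bash
cat >> h.py <<'E'
h=np.radians(20.0);X=np.array([np.cos(h),np.sin(h)]);Y=np.array([-X[1],X[0]]);C=np.array([.679,-.2028])
def rep(m=""):
    s=sensors.observe();d=s["tcp_pos"][:2]-C;f=s["wrist_force"]
    print(m,"t%.2f"%s["time_s"],"xy",(d@X).round(4),(d@Y).round(4),"z",s["tcp_pos"][2].round(4),"F",(f[:2]@X).round(2),(f[:2]@Y).round(2),f[2].round(2),"M",s["moment"].round(2),"w",s["width"].round(4))
    return s
def to(x,y,z,**k): return arm.movel([*(C+x*X+y*Y),z],**k)
E
python3 - <<'E'
from h import *
arm.move_ptp([*(C-.062*X+.075*Y),.17],rv(h));rep()
to(-.062,.075,.078,velocity=.1);arm.dwell(.3);rep("hover")
print(to(-.062,.075,.060,velocity=.015,contact_N=4));rep("down");arm.dwell(.3);rep()
im=eyes.capture("wrist");cv2.imwrite("pics/down.png",im[...,::-1])
im=eyes.capture("scene")[...,::-1];cv2.imwrite("pics/downs.png",cv2.resize(im[210:350,180:380],(800,560),interpolation=cv2.INTER_CUBIC))
E
```

```text
Traceback (most recent call last):
  File "h.py", line 21, in rep
    print(m,"t%.2f"%s["time_s"],"xy",(d@X).round(4),(d@Y).round(4),"z",s["tcp_pos"][2].round(4),"F",(f[:2]@X).round(2),(f[:2]@Y).round(2),f[2].round(2),"M",s["moment"].round(2),"w",s["width"].round(4))
                                                                                                                                                                                     ^^^^^^^^^^^^^^^^
AttributeError: 'float' object has no attribute 'round'
```

```bash
sed -i 's/s\["width"\].round(4)/round(s["width"],4)/' h.py
python3 - <<'E'
from h import *
rep()
to(-.062,.075,.078,velocity=.1);arm.dwell(.3);rep("hover")
print(to(-.062,.075,.060,velocity=.015,contact_N=4));rep("down");arm.dwell(.3);rep()
im=eyes.capture("wrist");cv2.imwrite("pics/down.png",im[...,::-1])
im=eyes.capture("scene")[...,::-1];cv2.imwrite("pics/downs.png",cv2.resize(im[210:350,180:380],(800,560),interpolation=cv2.INTER_CUBIC))
E
```

```text
t12.47 xy -0.0611 0.0761 z 0.1697 F 0.34 0.28 -3.44 M [-0.06 -0.03  0.04] w 0.023
hover t13.84 xy -0.0618 0.0749 z 0.0784 F 0.16 -0.12 -2.61 M [ 0.04  0.01 -0.01] w 0.0233
True
down t14.63 xy -0.062 0.075 z 0.0663 F 1.75 0.43 4.01 M [-0.01 -0.02  0.01] w 0.0229
 t14.93 xy -0.0619 0.075 z 0.0663 F -0.36 -0.65 5.96 M [-0.03  0.01 -0.03] w 0.0231
```

View pics/downs.png

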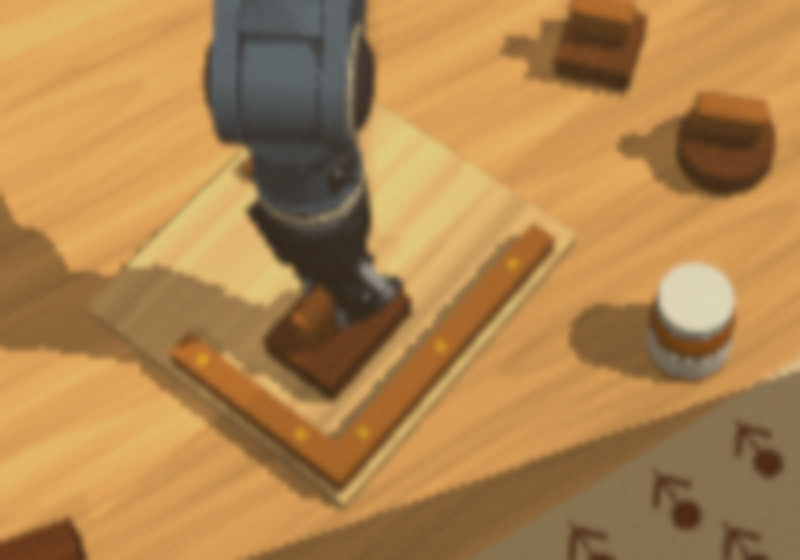

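The block stands on the board, parallel to the long fence and clear of both fences. I'll slide it to the long fence first, then the short one.

```bash
python3 - <<'E'
from h import *
s=sensors.observe();z=.0663
print(to(-.022,.075,z,velocity=.012,contact_N=7));s=rep("X");arm.dwell(.3);s=rep()
x=float((s["tcp_pos"][:2]-C)@X)
print(to(x,.030,z,velocity=.012,contact_N=8));rep("Y");arm.dwell(.3);rep()
E
```

```text
True
X t17.38 xy -0.0326 0.0747 z 0.0664 F -0.47 0.64 3.69 M [-0.06 -0.02 -0.03] w 0.023
 t17.68 xy -0.0327 0.0746 z 0.0664 F 0.13 1.48 3.43 M [ 0.1  -0.3  -0.01] w 0.0231
True
Y t19.90 xy -0.033 0.048 z 0.0666 F -0.04 1.79 4.35 M [ 0.06  0.01 -0.06] w 0.0231
 t20.20 xy -0.0329 0.048 z 0.0666 F -2.41 0.53 3.22 M [-0.17  0.41 -0.07] w 0.0227
```

```bash
cat >> h.py <<'E'
def avg(n=12):
    L=[]
    for _ in range(n):
        arm.dwell(.03);L.append(sensors.observe())
    f=np.mean([s["wrist_force"] for s in L],0);p=np.mean([s["tcp_pos"] for s in L],0);d=p[:2]-C
    M=np.mean([s["moment"] for s in L],0)
    print("t%.1f xy %.4f %.4f z %.4f F %.2f %.2f %.2f"%(L[-1]["time_s"],d@X,d@Y,p[2],f[:2]@X,f[:2]@Y,f[2]),"M",M.round(2))
    return f[:2]@X,f[:2]@Y
E
python3 - <<'E'
from h import *
x,y=-.0329,.048;avg()
for i in range(8):
    fx,fy=avg(6)
    if fx<-8 and fy>8: break
    if fx>-8:x+=.0007
    if fy<8:y-=.0007
    to(x,y,.0664,velocity=.005); print("cmd",round(x,4),round(y,4))
avg()
E
```

```text
t20.6 xy -0.0326 0.0480 z 0.0666 F -2.14 0.12 1.79 M [-0.23  0.4  -0.08]
t20.8 xy -0.0325 0.0480 z 0.0666 F -2.99 0.43 -0.04 M [-0.35  0.6  -0.13]
cmd -0.0322 0.0473
t21.3 xy -0.0325 0.0479 z 0.0666 F -4.16 2.03 4.11 M [-0.    1.1  -0.15]
cmd -0.0315 0.0466
t21.9 xy -0.0325 0.0479 z 0.0667 F -6.29 4.29 6.47 M [ 0.23  1.53 -0.2 ]
cmd -0.0308 0.0459
t22.4 xy -0.0324 0.0478 z 0.0668 F -7.69 5.79 9.08 M [ 0.43  1.97 -0.23]
cmd -0.0301 0.0452
t23.0 xy -0.0323 0.0477 z 0.0669 F -9.39 7.44 11.78 M [ 0.64  2.43 -0.28]
cmd -0.0301 0.0445
t23.5 xy -0.0323 0.0476 z 0.0669 F -10.08 8.66 12.75 M [ 0.88  2.58 -0.31]
t23.9 xy -0.0323 0.0476 z 0.0669 F -9.95 8.97 12.93 M [ 0.87  2.6  -0.34]
```

```bash
python3 - <<'E'
from h import *
x,y=-.0301,.0445
to(x,y,.0656,velocity=.005);arm.dwell(.4);avg()
s=sensors.observe();print(Ro.from_rotvec(s["tcp_rot"]).as_matrix().round(4),s["width"])
a=eyes.capture("wrist")[...,::-1];b=eyes.capture("scene")[...,::-1];t=eyes.capture("top")[...,::-1]
print("moved px diff",[ (cv2.absdiff(t,cv2.imread("pics/top0.png"))[r:R,c:D].max(2)>60).mean().round(3) for r,R,c,D in((195,245,105,195),(200,240,250,288),(255,295,262,297),(155,190,300,330),(283,305,350,402),(320,375,170,250))])
o=np.vstack([cv2.resize(a[150:390,180:460],(350,300)),cv2.resize(b[250:340,200:305],(350,300),interpolation=cv2.INTER_CUBIC)])
o=np.hstack([o,cv2.resize(t[180:300,330:450],(450,600)[:1]+(600,),interpolation=cv2.INTER_CUBIC)])
cv2.imwrite("pics/home.png",o)
E
```

```text
t25.0 xy -0.0323 0.0477 z 0.0669 F -10.91 10.35 16.84 M [ 1.01  2.95 -0.34]
[[-0.0138  0.9398  0.3414]
 [ 0.01    0.3416 -0.9398]
 [-0.9999 -0.0095 -0.0141]] 0.022918393202782522
moved px diff [np.float64(0.0), np.float64(0.0), np.float64(0.015), np.float64(0.0), np.float64(0.316), np.float64(0.0)]
```

View pics/home.png

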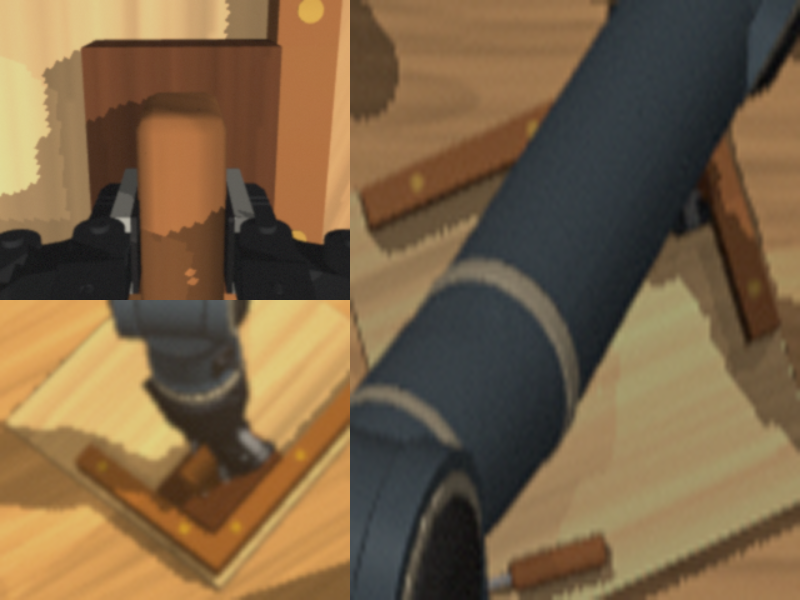

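Forces are steady at about 10 N toward each fence and 17 N down. The tool tilt is about 0.017 rad, against a limit of 0.04. In the wrist view the block still sits squarely in the jaws, seated along both fences, and the awl is where it was. I'm handing in while holding.

```bash
python3 - <<'E'
from h import *
arm.dwell(.5);avg();order.job_done()
E
```

```text
t26.0 xy -0.0323 0.0477 z 0.0669 F -11.19 10.11 17.30 M [ 1.02  2.96 -0.33]
the job is handed in; nothing more can be done
```

I picked up the dark oblong block by its handle and set it face down on the board. I then slid it against the long fence and into the corner, and handed the job in at about 26 s while still gripping and pressing.

**Last checks:**
- **Press:** the wrist force was steady at about 11 N toward the long fence, 10 N toward the short fence and 17 N down. Some of the sideways force may be carried by friction on the board. I could not measure the contact force at each fence directly.
- **Position:** the tool stopped at x = -32 mm, y = +48 mm by my corner estimate. Home is -34 and +48, so the x difference is within my measuring error, and the fences stopped it from moving further.
- **Grip:** the jaws were set to grip with 70 N, closed to 23 mm on the handle.
- **Bystanders:** the mallet, round block, square block, jar and try square showed no real change in the top camera. The arm partly covered the awl, so its pixel check differed, but it was where it started by eye. I ran no before-and-after check on the brush and border block, though the arm never worked near them.

**One imperfect point:** under the push, the tool and probably the block lean by about 0.017 rad, with the tool about 0.6 mm higher than at first contact. That is within the limits of 0.04 rad and 2.5 mm, but not perfectly flat. I left it rather than disturb the press.

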